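# Put the filter modules back in their own trays

### The arm

A 6-joint arm with a two-finger parallel gripper is mounted at the origin on the work surface. World frame = base frame: x ahead of the robot, y to its left, z up, the work surface at z = 0. Lengths are in m, angles in degrees, forces in N, time in s.
With the tool pointing down it reaches from about 0.275 to 0.975 m from the base axis. Payload 8.4 kg.
Tool frame: the origin (TCP) lies between the finger pads; the fingertips stand arm.tip_extent ahead of it and the grasp point (between the pads) lies 6 mm ahead of it (arm.tip_extent is the distance from the TCP to the fingertips, in m); z points along the fingers, y is the line along which they close (so a half turn about z gives the same grasp; the last joint's range is limited). The gripper opens to 92 mm and grips with 3 to 60 N. Pads are 20 mm wide; open, the fingers measure 128 mm over their backs; the gripper's body (75 mm by 189 mm) begins 69 mm behind the grasp point.
Start: joints at [68.789, 20.225, 93.587, -0, 66.188, -0.138], TCP at [0.225, 0.583, 0.24] pointing down, gripper open.
Joint ranges: [-150.9, 150.9], [-52.94, 120.26], [3.33, 152.33], [-74.26, 254.26], [0, 154.13], [-172.89, 172.89]. Speed limits (degrees/s): [127.2, 127.2, 159.86, 180, 180, 180].

### API

Orientations are given as [roll, pitch, yaw] about the fixed x, y, z axes, in that order (R = Rz(yaw) Ry(pitch) Rx(roll)).
In Python, from workcell import telemetry, cams, ticket, arm gives the robot as it stands.
- The arm moves only by the tool send_rows, never from a script. Its argument "moves" is a list of rows, each an object of numbers: "x", "y", "z": the shift along the tool's x, y, z in cm; "wx", "wy", "wz": the turn, a rotation vector about the tool's x, y, z in rad; "hand": the gripper command: -1 is shut, 1 is fully open, values between are in proportion. A call has 1 to 12 rows; each row is the pose to reach, as a shift and turn from the pose commanded when the call began, along the tool's axes at that moment; what a row does not reach only later rows make up. A row lasts 1/10 s, in which the tool goes at most 50 mm and 8.59 degrees, less where a joint would pass 70% of its speed; a pose out of reach is approached as far as the arm can. A call with a gripper value outside its range is refused whole. The fingers move at their own pace and stop on an object; "force" is the grip in N (left out, the last holds). Time passes only in rows, so rows that repeat a pose let the fingers close. It gives the time, the measured TCP pose, the force, the opening and the grip force at its end, in the units of the state.
- telemetry.sense(): the state, without advancing time (a new reading comes with each control period).
- cams.capture(name): name is "scene" or "top" or "wrist"; returns a dict with "image" (480x640x3 uint8, red, green, blue), "range_z" (480x640 float32, m along the optical axis (not along the pixel's ray), 0 where there is no reading), "fovy" (degrees; the focal length in pixels is half the picture's height over the tangent of half this angle, whatever the lens; pixels are square), "cx", "cy" (the principal point, pixels), "k1" (the pictures are not rectified: a ray, as slopes to the right and down, at radius r is drawn at 1 + k1 r^2 times it, then the intrinsics apply), "R" (3x3) and "t" (3): a world point X has camera coordinates R X + t. Camera axes: x right, y down, z forward; pixel columns grow to the right and rows downward; lengths in m; the calibration is good to about 2 mm. A picture is of the moment at which its call begins.
- ticket.job_done(): hands the job in; it is judged then, once.
The state is a dict: "time": time; "joints": joint angles; "dq": joint speeds; "effort": joint torques, N m; "tool_pos": TCP position; "tool_rot": TCP orientation; "ft_force": force on the tool from outside, world axes, zero at the start; "ft_torque": the same for the moment, N m; "finger_gap": opening from 0.0 (shut) to 1.0 (fully open); "grasp_force": force on a finger pad.
Only numpy, scipy, OpenCV 4.12 (cv2) and the standard library are available. Lean on these libraries where they do the work, as an engineer would, in place of code of your own. Each camera call takes 0.05 s, during which the arm holds its last target. There are 200 camera calls.

### The job

The three filter modules were put back in each other's trays. Using the empty grey tray as the halfway place, get every module into the tray of its lid's colour, set down rather than dropped, kept upright and lying flat along the tray inside its rim. Leave the dropper bottle, the brass weight and the screwdriver where they are.

Things in the scene. Friction and masses are not known exactly. Their poses are not given: they have to be found in the camera images.
- filter_red_c (a point): Centre (24 mm above the underside) of the loose filter module with the red lid: aluminium box 64 (its x) x 44 (y) x 48 mm high (z up), top 10 mm red. A coaxial stub 11 mm thick (16 mm collar) sticks out 14 mm from each x end: 92 mm overall. About 0.22 kg. Grip across the 44 mm width; either way round is the same. At the start it stands in the blue tray.
- filter_blue_c (a point): Centre (24 mm above the underside) of the loose filter module with the blue lid: aluminium box 64 (its x) x 44 (y) x 48 mm high (z up), top 10 mm blue. A coaxial stub 11 mm thick (16 mm collar) sticks out 14 mm from each x end: 92 mm overall. About 0.22 kg. Grip across the 44 mm width; either way round is the same. At the start it stands in the yellow tray.
- filter_yellow_c (a point): Centre (24 mm above the underside) of the loose filter module with the yellow lid: aluminium box 64 (its x) x 44 (y) x 48 mm high (z up), top 10 mm yellow. A coaxial stub 11 mm thick (16 mm collar) sticks out 14 mm from each x end: 92 mm overall. About 0.22 kg. Grip across the 44 mm width; either way round is the same. At the start it stands in the red tray.
- tray_red: The red tray, red plastic, fixed to the bench: 124 mm long (its x) x 76 mm (its y), floor 4 mm thick, with a low rim 7 mm wide all round whose top is 9 mm above the bench; inside it is 110 x 62 mm, so a module lying along it has 9 mm of room on every side. Origin: centre of the underside, on the bench; z up.
- tray_blue: The blue tray, blue plastic, fixed to the bench: 124 mm long (its x) x 76 mm (its y), floor 4 mm thick, with a low rim 7 mm wide all round whose top is 9 mm above the bench; inside it is 110 x 62 mm, so a module lying along it has 9 mm of room on every side. Origin: centre of the underside, on the bench; z up.
- tray_yellow: The yellow tray, yellow plastic, fixed to the bench: 124 mm long (its x) x 76 mm (its y), floor 4 mm thick, with a low rim 7 mm wide all round whose top is 9 mm above the bench; inside it is 110 x 62 mm, so a module lying along it has 9 mm of room on every side. Origin: centre of the underside, on the bench; z up.
- tray_grey: The empty spare tray, grey plastic, fixed to the bench: 124 mm long (its x) x 76 mm (its y), floor 4 mm thick, with a low rim 7 mm wide all round whose top is 9 mm above the bench; inside it is 110 x 62 mm, so a module lying along it has 9 mm of room on every side. Origin: centre of the underside, on the bench; z up.
- bottle: Bystander: white dropper bottle with a thin clear nozzle, 38 mm diameter, 124 mm tall, standing. Origin: centre of its underside.
- weight: Bystander: brass calibration weight with a knob, 32 mm diameter, 44 mm tall, standing. Origin: centre of its underside.
- screwdriver: Bystander: black-handled screwdriver, 160 mm long, lying along its x. Origin: below its middle, on the bench.
Things that resemble listed ones, but are neither listed nor needed, are in the scene too. What is shaped like the part that bears filter_red_c but turquoise is not meant.

How it is judged (in metres and radians):
On the way:
1. one of the modules has been set down flat in the grey tray and released (((horizontal distance between filter_red_c and tray_grey below 0.014 m and z of filter_red_c in the frame of tray_grey between 0.023 and 0.032 m and angle between filter_red_c's own z axis and vertical below 0.08 rad and angle between the x axis of filter_red_c and the x axis of tray_grey, either way round below 0.35 rad and linear speed of filter_red below 0.02 m/s and contact force between filter_red and the fingers below 0.3 N) or (horizontal distance between filter_blue_c and tray_grey below 0.014 m and z of filter_blue_c in the frame of tray_grey between 0.023 and 0.032 m and angle between filter_blue_c's own z axis and vertical below 0.08 rad and angle between the x axis of filter_blue_c and the x axis of tray_grey, either way round below 0.35 rad and linear speed of filter_blue below 0.02 m/s and contact force between filter_blue and the fingers below 0.3 N) or (horizontal distance between filter_yellow_c and tray_grey below 0.014 m and z of filter_yellow_c in the frame of tray_grey between 0.023 and 0.032 m and angle between filter_yellow_c's own z axis and vertical below 0.08 rad and angle between the x axis of filter_yellow_c and the x axis of tray_grey, either way round below 0.35 rad and linear speed of filter_yellow below 0.02 m/s and contact force between filter_yellow and the fingers below 0.3 N))), for 0.2 s.
At the end, for the whole second after the job is handed in: Each module stands in the tray of its own colour: centre within 14 mm of the tray's centre, on the tray's floor (height within about 5 mm), upright within 0.08 rad, along the tray within 0.35 rad (either way round), released and at rest (horizontal distance between filter_red_c and tray_red below 0.014 m and z of filter_red_c in the frame of tray_red between 0.023 and 0.032 m and angle between each of filter_red_c, filter_blue_c, filter_yellow_c's own z axis and vertical below 0.08 rad and angle between the x axis of filter_red_c and the x axis of tray_red, either way round below 0.35 rad and linear speed of each of filter_red, filter_blue, filter_yellow below 0.02 m/s and contact force between each of filter_red, filter_blue, filter_yellow and the fingers below 0.3 N and horizontal distance between filter_blue_c and tray_blue below 0.014 m and z of filter_blue_c in the frame of tray_blue between 0.023 and 0.032 m and angle between the x axis of filter_blue_c and the x axis of tray_blue, either way round below 0.35 rad and horizontal distance between filter_yellow_c and tray_yellow below 0.014 m and z of filter_yellow_c in the frame of tray_yellow between 0.023 and 0.032 m and angle between the x axis of filter_yellow_c and the x axis of tray_yellow, either way round below 0.35 rad); the robot touches nothing.
It fails at once if a module is tipped by more than 0.6 rad (angle between any of filter_red_c, filter_blue_c, filter_yellow_c's own z axis and vertical above 0.6 rad).
It fails at once if a module falls freely, out of the fingers (a drop of more than about 15 mm) ((contact force between filter_red and the fingers below 0.05 N and linear speed of filter_red above 0.5 m/s) or (contact force between filter_blue and the fingers below 0.05 N and linear speed of filter_blue above 0.5 m/s) or (contact force between filter_yellow and the fingers below 0.05 N and linear speed of filter_yellow above 0.5 m/s)).
It fails at once if the bottle, the weight or the screwdriver is moved by more than 30 mm (distance of any of bottle, weight, screwdriver from where it was at the start of the episode above 0.03 m).
It fails at once if the bottle or the weight is knocked over (angle between any of bottle, weight's own z axis and vertical above 0.5 rad).
It also fails if it takes over 120 s, if anything falls off the work surface, if the arm or the gripper's body presses on something with over 40 N, if the wrist force passes 120 N, or if a joint passes its speed limit or range.

## Working session

There is one attempt and no reset: what is moved stays moved. The work goes in short steps, Python scripts to look and compute and a tool call to move; the robot and the scene stay as the last step left them, time stands still between calls to the robot, and variables do not carry over. Pictures are saved under pics/ and viewed, at most 14 in all, crops included, and the job is handed in when it is done.

Besides the shell and the picture viewer there is one more tool, called after ">>>" by a JSON object that holds its "api" and its "payload", one argument or row to a line. send_rows: Moves the arm, as the interface text tells. Its arguments: {"type":"object","properties":{"moves":{"type":"array","items":{"type":"object","properties":{"x":{"type":"number"},"y":{"type":"number"},"z":{"type":"number"},"wx":{"type":"number"},"wy":{"type":"number"},"wz":{"type":"number"},"hand":{"type":"number"}}}},"force":{"type":"number"}},"required":["moves"]}

```bash
mkdir -p pics; cat > h.py <<'E'
import numpy as np, cv2
from workcell import telemetry, cams, ticket, arm
from scipy.spatial.transform import Rotation as Ro
def cap(n,fn=None):
    c=cams.capture(n)
    if fn: cv2.imwrite('pics/'+fn,c['image'][:,:,::-1])
    np.savez('last_%s.npz'%n,**c)
    return c
def cloud(c):
    H,W=c['range_z'].shape; f=H/2/np.tan(np.radians(c['fovy'])/2)
    K=np.array([[f,0,c['cx']],[0,f,c['cy']],[0,0,1.]])
    v,u=np.mgrid[0:H,0:W]
    p=np.stack([u,v],-1).reshape(-1,1,2).astype(float)
    s=cv2.undistortPoints(p,K,np.array([float(c['k1']),0,0,0])).reshape(H,W,2)
    z=c['range_z'][...,None].astype(float)
    P=np.concatenate([s*z,z],-1)
    return (P-c['t'])@c['R']
E
python3 - <<'E'
from h import *
for n in('top','scene'):
    c=cap(n,n+'0.png'); print(n,c['fovy'],c['k1'],c['t'])
s=telemetry.sense(); print(s['tool_pos'],s['tool_rot'],s['finger_gap'],arm.tip_extent,s['time'])
E
```

```text
top 46.54725920317177 -0.031309696500818475 [-0.07458259  0.47139475  1.15125854]
scene 53.82616647555364 0.016011790778626026 [ 0.36431542 -0.19992813  1.00330906]
[0.22457804 0.58284143 0.23896402] [-1.79932770e+02  1.65098709e-04  1.58925597e+02] 1.0014915971712497 0.025 0.1
```

View pics/top0.png

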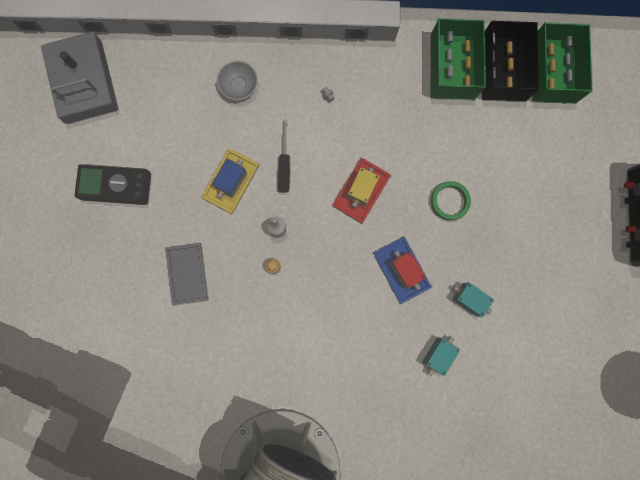

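View pics/scene0.png

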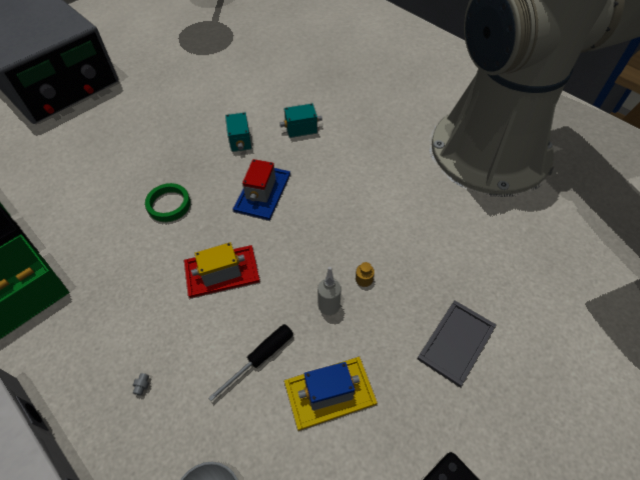

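The top view shows the yellow tray with the blue lid at (230,181), the red tray with the yellow lid at (362,190), and the blue tray with the red lid at (404,270). The grey tray is at (187,273), the bottle at (275,227), the weight at (271,266) and the screwdriver at (284,155). The turquoise decoys are at (473,299) and (441,356). Next I'll measure poses from colour and depth.

```bash
cat >> h.py <<'E'
W0={'yellow':(230,181),'red':(362,190),'blue':(404,270),'grey':(187,273)}
def fit(P,m,hull=False):
    xy=(P[m][:,:2]*1000).astype(np.float32)
    (cx,cy),(w,h),a=cv2.minAreaRect(xy)
    if w<h: w,h,a=h,w,a+90
    return np.round([cx,cy,w,h,(a+90)%180-90,np.median(P[m][:,2])*1000],1)
def masks(c,P):
    hsv=cv2.cvtColor(c['image'],cv2.COLOR_RGB2HSV).astype(int); h,s,v=hsv[...,0],hsv[...,1],hsv[...,2]
    sat=(s>130)&(v>50)
    return {'red':sat&((h<6)|(h>174)),'blue':sat&(h>105)&(h<130),'yellow':sat&(h>20)&(h<32)}
def big(m):
    n,l,st,_=cv2.connectedComponentsWithStats(m.astype(np.uint8),connectivity=8)
    return l==1+np.argmax(st[1:,4])
E
python3 - <<'E'
from h import *
c=cap('top');P=cloud(c);M=masks(c,P);Z=P[...,2]
g=np.zeros(Z.shape,bool);g[150:320,150:440]=1
for k in M:
    m=big(M[k]&g&(Z>.035)&(Z<.07)); print('lid',k,fit(P,m),m.sum())
    t=M[k]&g&(Z<.02)&(Z>-.01); t=cv2.morphologyEx(t.astype(np.uint8),cv2.MORPH_OPEN,np.ones((2,2)))>0
    print('tray',k,fit(P,t),t.sum())
img=c['image'].astype(int); d=(img.sum(2)<390)&g; d[:,:160]=0;d[:,215:]=0;d[:235]=0
d=big(d); print('grey',fit(P,d),d.sum())
for n,(u,v) in dict(bottle=(275,227),weight=(271,266),sdh=(284,175),sdt=(284,122)).items(): 
    w=P[v-12:v+13,u-12:u+13].reshape(-1,3); w=w[w[:,2]>.012]; print(n,w.mean(0).round(3),w.max(0).round(3),w.min(0).round(3))
E
```

```text
lid red [ 417.3 -255.    62.5   42.7   32.    51.6] 583
tray red [ 500.4 -111.9  324.4   73.6  -29.5    5.6] 865Traceback (most recent call last):
  File "<stdin>", line 5, in <module>
  File "h.py", line 30, in big
    return l==1+np.argmax(st[1:,4])
                ~~~~~~~~~^^^^^^^^^^
    return _wrapfunc(a, 'argmax', axis=axis, out=out, **kwds)
    return bound(*args, **kwds)
ValueError: attempt to get argmax of an empty sequence
```

```bash
python3 - <<'E'
from h import *
c=dict(np.load('last_top.npz'));P=cloud(c);Z=P[...,2]
hsv=cv2.cvtColor(c['image'],cv2.COLOR_RGB2HSV)
for u,v in [(230,178),(410,270),(390,255),(187,273),(362,185),(252,165),(237,205),(345,210),(400,290)]: print((u,v),hsv[v,u],P[v,u].round(4))
S=hsv[...,1].astype(int)
for k,(u,v) in W0.items():
    g=np.zeros(Z.shape,bool); g[v-38:v+39,u-34:u+35]=1
    if k!='grey':
        m=big(g&(Z>.04)&(Z<.07)&(S>100)); print('lid in',k,fit(P,m),m.sum())
        t=big(g&(S>100)&(Z<.075)&(Z>-.01))&(Z<.02)
    else: t=big(g&(c['image'].sum(2)<390))
    print('tray',k,fit(P,t),t.sum())
for n,(u,v) in dict(bottle=(275,227),weight=(271,266),sdh=(284,175),sdt=(284,132)).items(): 
    w=P[v-12:v+13,u-12:u+13].reshape(-1,3); w=w[w[:,2]>.008]; print(n,w.mean(0).round(3),w.max(0).round(3),w.min(0).round(3))
E
```

```text
(230, 178) [112 117 124] [0.5985 0.1194 0.0504]
(410, 270) [  1 148 157] [ 0.4161 -0.258   0.0494]
(390, 255) [113  99 106] [ 0.4494 -0.2223  0.0088]
(187, 273) [  0   5 104] [ 0.4007  0.2104 -0.001 ]
(362, 185) [ 24 135 172] [ 0.5915 -0.1563  0.0485]
(252, 165) [ 23 137 171] [0.6373 0.079  0.0087]
(237, 205) [ 21  33 145] [0.5498 0.1088 0.0027]
(345, 210) [  2 150 155] [ 0.5444 -0.1244  0.0065]
(400, 290) [111 122 132] [ 0.3753 -0.2446  0.0079]
lid in yellow [602.8 123.5  61.3  42.1 -28.4  51.5] 540
tray yellow [604.2 126.8 124.9  78.1 -26.6   5.8] 1077
lid in red [ 591.8 -158.4   63.3   44.   -24.1   51.3] 614
tray red [ 591.1 -159.6  127.    74.9  -29.5    5.5] 1159
lid in blue [ 417.3 -255.1   63.9   44.3   31.8   51.5] 633
tray blue [ 419.2 -248.3  122.2   74.6   29.1    5.9] 843
tray grey [406.6 108.2 297.6 130.7 -85.9   4.5] 2189
bottle [0.495 0.019 0.074] [0.518 0.039 1.195] [ 0.352 -0.045  0.009]
weight [0.418 0.027 0.045] [0.435 0.043 1.195] [ 0.352 -0.045  0.01 ]
sdh [0.609 0.01  0.042] [0.642 0.024 1.195] [ 0.352 -0.045  0.008]
sdt [0.706 0.011 0.03 ] [0.739 0.015 1.195] [ 0.352 -0.045  0.01 ]
```

```bash
cat >> h.py <<'E'
def go(x,y,z,yaw):
    s=telemetry.sense(); p=np.array(s['tool_pos']); r=Ro.from_euler('xyz',s['tool_rot'],degrees=True)
    T=Ro.from_euler('xyz',[180,0,yaw],degrees=True)
    w=(r.inv()*T).as_rotvec(); d=r.inv().apply(np.array([x,y,z])-p)*100
    print('now',p.round(4),np.round(s['tool_rot'],2),'t',round(s['time'],2),'-> cm',d.round(2),'w',w.round(3),'gap',round(s['finger_gap'],3))
E
python3 - <<'E'
from h import *
c=dict(np.load('last_top.npz'));P=cloud(c);Z=P[...,2]
ok=(c['range_z']>0)&(Z<.3)
g=np.zeros(Z.shape,bool); g[235:312,158:215]=1
t=big(ok&g&(c['image'].sum(2)<390))
t=cv2.morphologyEx(t.astype(np.uint8),cv2.MORPH_OPEN,np.ones((3,3)))>0
print('grey',fit(P,t),t.sum())
for n,(u,v) in dict(bottle=(275,227),weight=(271,266)).items(): 
    w=P[v-12:v+13,u-12:u+13][ok[v-12:v+13,u-12:u+13]]; w=w[w[:,2]>.015]; print(n,w.mean(0).round(3),w.max(0).round(3),w.min(0).round(3))
go(.418,-.253,.20,31)
E
```

```text
grey [399.6 211.7 126.5  80.1   9.3   4.4] 2172
bottle [0.496 0.02  0.069] [0.518 0.039 0.127] [0.481 0.003 0.017]
weight [0.419 0.028 0.033] [0.435 0.043 0.049] [0.404 0.013 0.016]
now [0.2246 0.5829 0.239 ] [-179.94    0.    158.92] t 0.15 -> cm [-48.1  -71.04   3.98] w [-1.000e-03  1.000e-03  2.233e+00] gap 0.999
```

>>> {"api": "send_rows", "payload": {
  "moves": [
    {"x": -48.1,"y": -71.0,"z": 0,"wz": 2.233,"hand": 1},
    {"x": -48.1,"y": -71.0,"z": 0,"wz": 2.233,"hand": 1},
    {"x": -48.1,"y": -71.0,"z": 0,"wz": 2.233,"hand": 1},
    {"x": -48.1,"y": -71.0,"z": 0,"wz": 2.233,"hand": 1},
    {"x": -48.1,"y": -71.0,"z": 0,"wz": 2.233,"hand": 1},
    {"x": -48.1,"y": -71.0,"z": 0,"wz": 2.233,"hand": 1},
    {"x": -48.1,"y": -71.0,"z": 0,"wz": 2.233,"hand": 1},
    {"x": -48.1,"y": -71.0,"z": 0,"wz": 2.233,"hand": 1},
    {"x": -48.1,"y": -71.0,"z": 0,"wz": 2.233,"hand": 1},
    {"x": -48.1,"y": -71.0,"z": 0,"wz": 2.233,"hand": 1},
    {"x": -48.1,"y": -71.0,"z": 0,"wz": 2.233,"hand": 1},
    {"x": -48.1,"y": -71.0,"z": 0,"wz": 2.233,"hand": 1}
  ]
}}

```text
$.moves[0]: bad value
```

```bash
python3 -c "
from h import *
go(.418,-.253,.20,31)"
```

```text
now [0.2246 0.5829 0.239 ] [-179.94    0.    158.92] t 0.15 -> cm [-48.1  -71.04   3.98] w [-1.000e-03  1.000e-03  2.233e+00] gap 0.999
```

>>> {"api": "send_rows", "payload": {
  "moves": [
    {"x": -2.6,"y": -3.9,"z": 0,"wz": 0.12,"hand": 1},
    {"x": -5.2,"y": -7.8,"z": 0,"wz": 0.24,"hand": 1},
    {"x": -7.8,"y": -11.7,"wz": 0.36,"hand": 1},
    {"x": -10.4,"y": -15.6,"wz": 0.48,"hand": 1},
    {"x": -13.0,"y": -19.5,"wz": 0.6,"hand": 1},
    {"x": -15.6,"y": -23.4,"wz": 0.72,"hand": 1},
    {"x": -18.2,"y": -27.3,"wz": 0.84,"hand": 1},
    {"x": -20.8,"y": -31.2,"wz": 0.96,"hand": 1},
    {"x": -23.4,"y": -35.1,"wz": 1.08,"hand": 1},
    {"x": -26.0,"y": -39.0,"wz": 1.2,"hand": 1},
    {"x": -26.0,"y": -39.0,"wz": 1.3,"hand": 1}
  ]
}}

```text
$.moves[0]: bad value
```

```bash
python3 -c "
from h import *
go(.418,-.253,.20,31)"
```

```text
now [0.2246 0.5829 0.239 ] [-179.94    0.    158.92] t 0.15 -> cm [-48.1  -71.04   3.98] w [-1.000e-03  1.000e-03  2.233e+00] gap 0.999
```

>>> {"api": "send_rows", "payload": {
  "moves": [
    {"x": -2.6,"y": -3.9,"z": 0.0,"wx": 0.0,"wy": 0.0,"wz": 0.12,"hand": 1.0}
  ]
}}

```text
time: 0.25
tool_pos: [0.2346, 0.5405, 0.2391]
tool_rot: [179.9, -0.1, 152.1]
ft_force: [0.8, 0.4, -1.0]
finger_gap: 0.999
grasp_force: 0.0
```

```bash
python3 -c "
from h import *
go(.418,-.253,.239,31)"
```

```text
now [0.2346 0.5405 0.2391] [ 1.7989e+02 -5.0000e-02  1.5213e+02] t 0.25 -> cm [-53.31 -61.56  -0.16] w [ 0.    -0.003  2.114] gap 0.999
```

>>> {"api": "send_rows", "payload": {
  "moves": [
    {"x": -53.3,"y": -61.6,"z": 0,"wx": 0,"wy": 0,"wz": 2.11,"hand": 1},
    {"x": -53.3,"y": -61.6,"z": 0,"wx": 0,"wy": 0,"wz": 2.11,"hand": 1},
    {"x": -53.3,"y": -61.6,"z": 0,"wx": 0,"wy": 0,"wz": 2.11,"hand": 1},
    {"x": -53.3,"y": -61.6,"z": 0,"wx": 0,"wy": 0,"wz": 2.11,"hand": 1},
    {"x": -53.3,"y": -61.6,"z": 0,"wx": 0,"wy": 0,"wz": 2.11,"hand": 1},
    {"x": -53.3,"y": -61.6,"z": 0,"wx": 0,"wy": 0,"wz": 2.11,"hand": 1},
    {"x": -53.3,"y": -61.6,"z": 0,"wx": 0,"wy": 0,"wz": 2.11,"hand": 1},
    {"x": -53.3,"y": -61.6,"z": 0,"wx": 0,"wy": 0,"wz": 2.11,"hand": 1},
    {"x": -53.3,"y": -61.6,"z": 0,"wx": 0,"wy": 0,"wz": 2.11,"hand": 1},
    {"x": -53.3,"y": -61.6,"z": 0,"wx": 0,"wy": 0,"wz": 2.11,"hand": 1}
  ]
}}

```text
time: 1.25
tool_pos: [0.3466, 0.0482, 0.2398]
tool_rot: [180.0, -0.0, 65.8]
ft_force: [0.9, 0.2, 0.0]
finger_gap: 0.998
grasp_force: 0.0
```

```bash
python3 -c "
from h import *
go(.418,-.253,.20,31)"
```

```text
now [0.3466 0.0482 0.2398] [ 1.7995e+02 -3.0000e-02  6.5780e+01] t 1.25 -> cm [-24.55  18.86   3.99] w [ 0.001 -0.001  0.607] gap 0.998
```

Large targets work when every key is given. Continuing.

>>> {"api": "send_rows", "payload": {
  "moves": [
    {"x": -24.5,"y": 18.9,"z": 3,"wx": 0,"wy": 0,"wz": 0.607,"hand": 1},
    {"x": -24.5,"y": 18.9,"z": 3,"wx": 0,"wy": 0,"wz": 0.607,"hand": 1},
    {"x": -24.5,"y": 18.9,"z": 3,"wx": 0,"wy": 0,"wz": 0.607,"hand": 1},
    {"x": -24.5,"y": 18.9,"z": 3,"wx": 0,"wy": 0,"wz": 0.607,"hand": 1},
    {"x": -24.5,"y": 18.9,"z": 3,"wx": 0,"wy": 0,"wz": 0.607,"hand": 1},
    {"x": -24.5,"y": 18.9,"z": 3,"wx": 0,"wy": 0,"wz": 0.607,"hand": 1},
    {"x": -24.5,"y": 18.9,"z": 3,"wx": 0,"wy": 0,"wz": 0.607,"hand": 1},
    {"x": -24.5,"y": 18.9,"z": 3,"wx": 0,"wy": 0,"wz": 0.607,"hand": 1},
    {"x": -24.5,"y": 18.9,"z": 3,"wx": 0,"wy": 0,"wz": 0.607,"hand": 1}
  ]
}}

```text
time: 2.15
tool_pos: [0.4197, -0.2494, 0.2092]
tool_rot: [-179.9, 0.0, 31.3]
ft_force: [0.3, 1.1, 0.4]
finger_gap: 0.999
grasp_force: 0.0
```

```bash
cat >> h.py <<'E'
def near(u0=None):
    c=cap('wrist','w_last.png');P=cloud(c);Z=P[...,2];ok=c['range_z']>0
    hsv=cv2.cvtColor(c['image'],cv2.COLOR_RGB2HSV).astype(int)
    for k,(lo,hi) in dict(blue=(100,130),yellow=(15,35),red=(170,190)).items():
        H=hsv[...,0]; H=np.where(H<10,H+180,H) if k=='red' else H
        cm=ok&(hsv[...,1]>80)&(H>=lo)&(H<=hi)
        for n,m in (('lid',cm&(Z>.042)&(Z<.065)),('tray',cm&(Z<.015)&(Z>-.005))):
            if m.sum()>300: m=big(m) if n=='lid' else m; print(n,k,fit(P,m),m.sum())
    return c,P
E
python3 -c "
from h import *
go(.418,-.253,.20,31); near()
import shutil; shutil.copy('pics/w_last.png','pics/w1.png')"
```

```text
now [ 0.4197 -0.2494  0.2092] [-1.7991e+02  2.0000e-02  3.1310e+01] t 2.15 -> cm [-0.33  0.22  0.92] w [-0.002  0.     0.005] gap 0.999
tray blue [ 419.9 -249.3  123.5   75.5   29.1    4.4] 5433
lid yellow [ 567.1 -168.1   41.8   19.3  -57.6   50.8] 794
tray yellow [476.5 -41.2 260.5  39.9 -53.    8.2] 361
lid red [ 418.2 -255.8   64.    43.6   32.3   51.1] 3694
tray red [ 505.4 -235.4  250.6  139.4   41.5    4. ] 4740
```

View pics/w1.png

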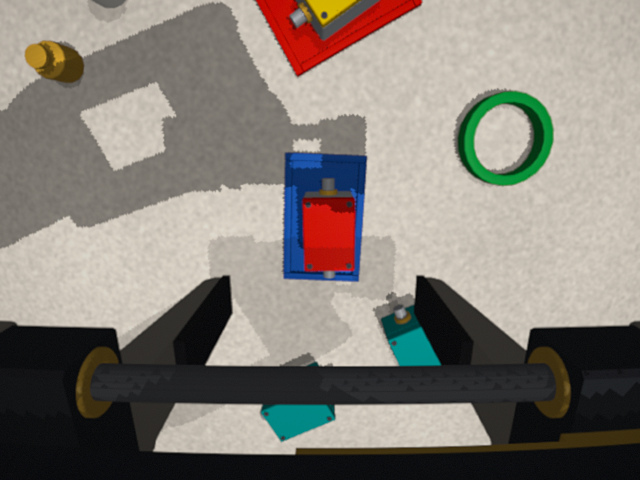

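The wrist view shows the red lid at (303–355, 197–272) in the blue tray at (285–367, 152–282), off towards the tray's near end. It agrees with the top view within 1 mm, so I'll grasp.

```bash
python3 -c "
from h import *
go(.4182,-.2558,.042,32)"
```

```text
now [ 0.4198 -0.249   0.2095] [-1.7994e+02  1.0000e-02  3.1370e+01] t 2.2 -> cm [-0.48  0.51 16.75] w [-0.001  0.    -0.011] gap 1.004
```

>>> {"api": "send_rows", "payload": {
  "force": 25,
  "moves": [
    {"x": -0.5,"y": 0.5,"z": 4,"wx": 0,"wy": 0,"wz": -0.01,"hand": 1},
    {"x": -0.5,"y": 0.5,"z": 8,"wx": 0,"wy": 0,"wz": -0.01,"hand": 1},
    {"x": -0.5,"y": 0.5,"z": 12,"wx": 0,"wy": 0,"wz": -0.01,"hand": 1},
    {"x": -0.5,"y": 0.5,"z": 15,"wx": 0,"wy": 0,"wz": -0.01,"hand": 1},
    {"x": -0.5,"y": 0.5,"z": 16.7,"wx": 0,"wy": 0,"wz": -0.01,"hand": 1},
    {"x": -0.5,"y": 0.5,"z": 16.7,"wx": 0,"wy": 0,"wz": -0.01,"hand": 1},
    {"x": -0.5,"y": 0.5,"z": 16.7,"wx": 0,"wy": 0,"wz": -0.01,"hand": -1},
    {"x": -0.5,"y": 0.5,"z": 16.7,"wx": 0,"wy": 0,"wz": -0.01,"hand": -1},
    {"x": -0.5,"y": 0.5,"z": 16.7,"wx": 0,"wy": 0,"wz": -0.01,"hand": -1},
    {"x": -0.5,"y": 0.5,"z": 16.7,"wx": 0,"wy": 0,"wz": -0.01,"hand": -1},
    {"x": -0.5,"y": 0.5,"z": 16.7,"wx": 0,"wy": 0,"wz": -0.01,"hand": -1},
    {"x": -0.5,"y": 0.5,"z": 16.7,"wx": 0,"wy": 0,"wz": -0.01,"hand": -1}
  ]
}}

```text
time: 3.4
tool_pos: [0.4187, -0.2574, 0.0428]
tool_rot: [180.0, -0.0, 31.9]
ft_force: [-1.3, 2.1, 2.2]
finger_gap: 0.501
grasp_force: 1.0
```

>>> {"api": "send_rows", "payload": {
  "moves": [
    {"x": 0,"y": 0,"z": 0,"wx": 0,"wy": 0,"wz": 0,"hand": -1},
    {"x": 0,"y": 0,"z": 0,"wx": 0,"wy": 0,"wz": 0,"hand": -1},
    {"x": 0,"y": 0,"z": 0,"wx": 0,"wy": 0,"wz": 0,"hand": -1},
    {"x": 0,"y": 0,"z": -1,"wx": 0,"wy": 0,"wz": 0,"hand": -1},
    {"x": 0,"y": 0,"z": -3,"wx": 0,"wy": 0,"wz": 0,"hand": -1},
    {"x": 0,"y": 0,"z": -6,"wx": 0,"wy": 0,"wz": 0,"hand": -1},
    {"x": 0,"y": 0,"z": -10,"wx": 0,"wy": 0,"wz": 0,"hand": -1},
    {"x": 0,"y": 0,"z": -14,"wx": 0,"wy": 0,"wz": 0,"hand": -1},
    {"x": 0,"y": 0,"z": -17,"wx": 0,"wy": 0,"wz": 0,"hand": -1},
    {"x": 0,"y": 0,"z": -18,"wx": 0,"wy": 0,"wz": 0,"hand": -1}
  ]
}}

```text
time: 4.4
tool_pos: [0.4198, -0.2581, 0.2259]
tool_rot: [179.7, -0.1, 31.9]
ft_force: [0.6, -0.1, -3.8]
finger_gap: 0.477
grasp_force: 25.0
```

```bash
python3 -c "
from h import *
c,P=near(); print(telemetry.sense()['grasp_force'],telemetry.sense()['ft_force'])
go(.40,.211,.22,8)"
```

```text
tray blue [ 438.2 -239.3   81.5   75.3   29.2    3.6] 5122
lid yellow [ 568.5 -168.6   46.4   20.9  -57.3   50.9] 856
tray yellow [475.9 -42.2 258.5  39.6 -53.5   8.3] 330
tray red [ 439.5 -258.4  367.5  145.1   33.     4. ] 4503
24.999210834503174 [ 1.52671226 -0.23971192 -1.17002326]
now [ 0.4198 -0.2581  0.2256] [ 1.7976e+02 -1.2000e-01  3.1900e+01] t 4.45 -> cm [ 23.11 -40.87   0.44] w [ 0.004 -0.003  0.417] gap 0.473
```

>>> {"api": "send_rows", "payload": {
  "moves": [
    {"x": 1,"y": -1.8,"z": 0,"wx": 0,"wy": 0,"wz": 0.02,"hand": -1},
    {"x": 3,"y": -5.3,"z": 0,"wx": 0,"wy": 0,"wz": 0.06,"hand": -1},
    {"x": 5.5,"y": -9.7,"z": 0,"wx": 0,"wy": 0,"wz": 0.1,"hand": -1},
    {"x": 8,"y": -14.1,"z": 0,"wx": 0,"wy": 0,"wz": 0.15,"hand": -1},
    {"x": 10.5,"y": -18.6,"z": 0,"wx": 0,"wy": 0,"wz": 0.19,"hand": -1},
    {"x": 13,"y": -23,"z": 0,"wx": 0,"wy": 0,"wz": 0.24,"hand": -1},
    {"x": 15.5,"y": -27.4,"z": 0,"wx": 0,"wy": 0,"wz": 0.28,"hand": -1},
    {"x": 18,"y": -31.8,"z": 0,"wx": 0,"wy": 0,"wz": 0.33,"hand": -1},
    {"x": 20,"y": -35.4,"z": 0,"wx": 0,"wy": 0,"wz": 0.37,"hand": -1},
    {"x": 22,"y": -39,"z": 0,"wx": 0,"wy": 0,"wz": 0.4,"hand": -1},
    {"x": 23.1,"y": -40.9,"z": 0,"wx": 0,"wy": 0,"wz": 0.417,"hand": -1},
    {"x": 23.1,"y": -40.9,"z": 0,"wx": 0,"wy": 0,"wz": 0.417,"hand": -1}
  ]
}}

```text
time: 5.65
tool_pos: [0.3977, 0.2141, 0.2209]
tool_rot: [180.0, 0.1, 8.2]
ft_force: [-0.1, -0.7, -3.7]
finger_gap: 0.475
grasp_force: 25.0
```

```bash
python3 -c "
from h import *
c=cap('wrist','w2.png')
go(.40,.211,.044,8)"
```

```text
now [0.3975 0.2125 0.2209] [1.7993e+02 1.6000e-01 8.1800e+00] t 5.7 -> cm [ 0.27  0.16 17.69] w [0.001 0.003 0.003] gap 0.476
```

View pics/w2.png

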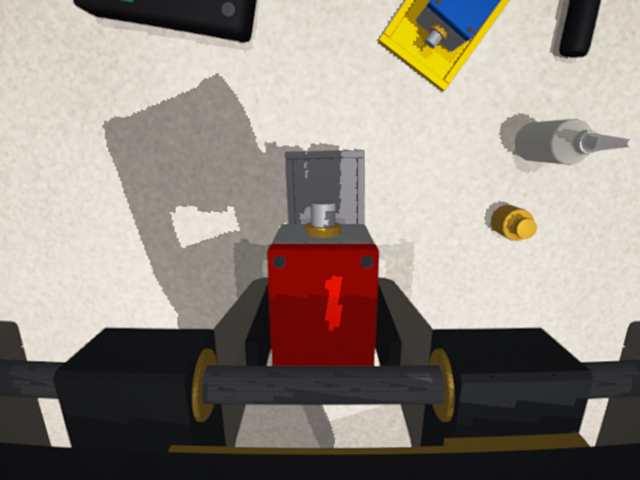

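The picture shows the held red module with the grey tray ahead of it: far corners at (286,152) and (364,151), sides almost vertical. I'll check those corners against my tray estimate.

```bash
cat >> h.py <<'E'
def px(c,pts,z):
    f=240/np.tan(np.radians(c['fovy'])/2); K=np.array([[f,0,c['cx']],[0,f,c['cy']],[0,0,1.]])
    s=cv2.undistortPoints(np.array(pts,float).reshape(-1,1,2),K,np.array([float(c['k1']),0,0,0])).reshape(-1,2)
    d=np.c_[s,np.ones(len(s))]@c['R']; o=-c['R'].T@c['t']
    return o+d*((z-o[2])/d[:,2])[:,None]
E
python3 -c "
from h import *
c=dict(np.load('last_wrist.npz'))
q=px(c,[(286,152),(364,151),(289,222),(364,222)],.009)[:,:2]*1000; print(q.round(1))
m=(q[0]+q[1])/2; e=q[0]-q[1]; a=np.degrees(np.arctan2(e[1],e[0]))-90; print(np.linalg.norm(e),a, m-62*np.array([np.cos(np.radians(8)),np.sin(np.radians(8))]))
print(np.degrees(np.arctan2(*(q[0]-q[2])[::-1])),np.degrees(np.arctan2(*(q[1]-q[3])[::-1])))
"
```

```text
[[455.1 256.8]
 [466.6 184. ]
 [388.3 245.8]
 [399.  172.3]]
73.70907193413369 8.985875554970832 [399.42622667 211.75559916]
9.373152031672479 9.829106684067288
```

>>> {"api": "send_rows", "payload": {
  "moves": [
    {"x": 0.2,"y": 0.1,"z": 3,"wx": 0,"wy": 0,"wz": -0.018,"hand": -1},
    {"x": 0.2,"y": 0.1,"z": 7,"wx": 0,"wy": 0,"wz": -0.018,"hand": -1},
    {"x": 0.2,"y": 0.1,"z": 11,"wx": 0,"wy": 0,"wz": -0.018,"hand": -1},
    {"x": 0.2,"y": 0.1,"z": 14.5,"wx": 0,"wy": 0,"wz": -0.018,"hand": -1},
    {"x": 0.2,"y": 0.1,"z": 16.5,"wx": 0,"wy": 0,"wz": -0.018,"hand": -1},
    {"x": 0.2,"y": 0.1,"z": 17.2,"wx": 0,"wy": 0,"wz": -0.018,"hand": -1},
    {"x": 0.2,"y": 0.1,"z": 17.5,"wx": 0,"wy": 0,"wz": -0.018,"hand": -1},
    {"x": 0.2,"y": 0.1,"z": 17.7,"wx": 0,"wy": 0,"wz": -0.018,"hand": -1},
    {"x": 0.2,"y": 0.1,"z": 17.7,"wx": 0,"wy": 0,"wz": -0.018,"hand": -1},
    {"x": 0.2,"y": 0.1,"z": 17.7,"wx": 0,"wy": 0,"wz": -0.018,"hand": -1}
  ]
}}

```text
time: 6.7
tool_pos: [0.4014, 0.2115, 0.0464]
tool_rot: [-180.0, -0.1, 9.0]
ft_force: [0.9, -0.4, -2.8]
finger_gap: 0.477
grasp_force: 25.0
```

>>> {"api": "send_rows", "payload": {
  "moves": [
    {"x": -0.2,"y": 0,"z": 0.1,"wx": 0,"wy": 0,"wz": 0,"hand": -1},
    {"x": -0.2,"y": 0,"z": 0.2,"wx": 0,"wy": 0,"wz": 0,"hand": -1},
    {"x": -0.2,"y": 0,"z": 0.3,"wx": 0,"wy": 0,"wz": 0,"hand": -1},
    {"x": -0.2,"y": 0,"z": 0.3,"wx": 0,"wy": 0,"wz": 0,"hand": -1},
    {"x": -0.2,"y": 0,"z": 0.3,"wx": 0,"wy": 0,"wz": 0,"hand": -1}
  ]
}}

```text
time: 7.2
tool_pos: [0.3988, 0.211, 0.0427]
tool_rot: [-180.0, -0.0, 9.0]
ft_force: [-1.4, -0.5, 3.0]
finger_gap: 0.476
grasp_force: 25.0
```

>>> {"api": "send_rows", "payload": {
  "moves": [
    {"x": 0,"y": 0,"z": 0,"wx": 0,"wy": 0,"wz": 0,"hand": 0.2},
    {"x": 0,"y": 0,"z": 0,"wx": 0,"wy": 0,"wz": 0,"hand": 0.6},
    {"x": 0,"y": 0,"z": 0,"wx": 0,"wy": 0,"wz": 0,"hand": 0.6},
    {"x": 0,"y": 0,"z": 0,"wx": 0,"wy": 0,"wz": 0,"hand": 0.6},
    {"x": 0,"y": 0,"z": 0,"wx": 0,"wy": 0,"wz": 0,"hand": 0.6},
    {"x": 0,"y": 0,"z": -1,"wx": 0,"wy": 0,"wz": 0,"hand": 0.6},
    {"x": 0,"y": 0,"z": -4,"wx": 0,"wy": 0,"wz": 0,"hand": 0.6},
    {"x": 0,"y": 0,"z": -8,"wx": 0,"wy": 0,"wz": 0,"hand": 0.6},
    {"x": 0,"y": 0,"z": -13,"wx": 0,"wy": 0,"wz": 0,"hand": 0.6},
    {"x": 0,"y": 0,"z": -17,"wx": 0,"wy": 0,"wz": 0,"hand": 0.6},
    {"x": 0,"y": 0,"z": -18,"wx": 0,"wy": 0,"wz": 0,"hand": 0.6},
    {"x": 0,"y": 0,"z": -18,"wx": 0,"wy": 0,"wz": 0,"hand": 0.6}
  ]
}}

```text
time: 8.4
tool_pos: [0.3996, 0.2114, 0.2245]
tool_rot: [-179.9, -0.2, 9.0]
ft_force: [-0.2, 0.2, -0.1]
finger_gap: 0.799
grasp_force: 0.0
```

```bash
python3 -c "
from h import *
near()
go(.5995,.126,.21,-28+180);go(.5995,.126,.21,-28)"
```

```text
lid blue [595.3 128.1  46.7  43.4 -29.2  51.1] 2142
tray yellow [572.3 162.  358.3 203.1  67.    4.5] 4462
lid red [399.5 210.7  63.8  44.1   9.4  51.1] 3447
now [0.3987 0.2109 0.2228] [-1.7998e+02 -6.0000e-02  9.0400e+00] t 8.45 -> cm [18.5  11.54  1.29] w [ 1.000e-03 -1.000e-03 -2.495e+00] gap 0.803
now [0.3987 0.2109 0.2228] [-1.7998e+02 -6.0000e-02  9.0400e+00] t 8.45 -> cm [18.5  11.54  1.29] w [-0.001 -0.001  0.646] gap 0.803
```

>>> {"api": "send_rows", "payload": {
  "moves": [
    {"x": 3,"y": 1.9,"z": 0,"wx": 0,"wy": 0,"wz": 0.1,"hand": 0.8},
    {"x": 6.6,"y": 4.1,"z": 0,"wx": 0,"wy": 0,"wz": 0.22,"hand": 0.8},
    {"x": 10.2,"y": 6.3,"z": 0,"wx": 0,"wy": 0,"wz": 0.35,"hand": 0.8},
    {"x": 13.8,"y": 8.6,"z": 0,"wx": 0,"wy": 0,"wz": 0.48,"hand": 0.8},
    {"x": 17,"y": 10.6,"z": 0.5,"wx": 0,"wy": 0,"wz": 0.6,"hand": 0.8},
    {"x": 18.5,"y": 11.5,"z": 1.3,"wx": 0,"wy": 0,"wz": 0.646,"hand": 0.8},
    {"x": 18.5,"y": 11.5,"z": 1.3,"wx": 0,"wy": 0,"wz": 0.646,"hand": 0.8},
    {"x": 18.5,"y": 11.5,"z": 1.3,"wx": 0,"wy": 0,"wz": 0.646,"hand": 0.8}
  ]
}}

```text
time: 9.25
tool_pos: [0.5977, 0.1265, 0.2075]
tool_rot: [179.9, 0.2, -27.9]
ft_force: [0.5, 0.0, -0.6]
finger_gap: 0.904
grasp_force: 0.0
```

```bash
python3 -c "
from h import *
near()
go(.602,.125,.042,-28.5)"
```

```text
lid blue [604.2 123.3  63.8  43.  -29.   51.2] 3756
lid yellow [ 597.  -150.7   64.3   28.2  -23.4   50.9] 2731
tray yellow [600.9  41.7 405.4 324.   54.1   5.9] 5977
lid red [400.4 210.3  63.7  45.3   8.2  51. ] 1984
tray red [491.7  26.5 512.6 295.3 -83.    4.3] 5782
now [0.5978 0.1268 0.2083] [ 1.7991e+02  1.5000e-01 -2.7860e+01] t 9.3 -> cm [ 0.5  -0.06 16.63] w [0.002 0.003 0.011] gap 0.901
```

>>> {"api": "send_rows", "payload": {
  "moves": [
    {"x": 0.7,"y": 0,"z": 4,"wx": 0,"wy": 0,"wz": 0.02,"hand": 0.8},
    {"x": 0.7,"y": 0,"z": 8,"wx": 0,"wy": 0,"wz": 0.02,"hand": 0.8},
    {"x": 0.7,"y": 0,"z": 12,"wx": 0,"wy": 0,"wz": 0.02,"hand": 0.8},
    {"x": 0.7,"y": 0,"z": 15,"wx": 0,"wy": 0,"wz": 0.02,"hand": 0.8},
    {"x": 0.7,"y": 0,"z": 16.5,"wx": 0,"wy": 0,"wz": 0.02,"hand": 0.8},
    {"x": 0.7,"y": 0,"z": 16.5,"wx": 0,"wy": 0,"wz": 0.02,"hand": 0.8},
    {"x": 0.7,"y": 0,"z": 16.5,"wx": 0,"wy": 0,"wz": 0.02,"hand": -1},
    {"x": 0.7,"y": 0,"z": 16.5,"wx": 0,"wy": 0,"wz": 0.02,"hand": -1},
    {"x": 0.7,"y": 0,"z": 16.5,"wx": 0,"wy": 0,"wz": 0.02,"hand": -1},
    {"x": 0.7,"y": 0,"z": 16.5,"wx": 0,"wy": 0,"wz": 0.02,"hand": -1},
    {"x": 0.7,"y": 0,"z": 16.5,"wx": 0,"wy": 0,"wz": 0.02,"hand": -1},
    {"x": 0.7,"y": 0,"z": 16.5,"wx": 0,"wy": 0,"wz": 0.02,"hand": -1}
  ]
}}

```text
time: 10.5
tool_pos: [0.6061, 0.1232, 0.0452]
tool_rot: [-180.0, -0.0, -29.1]
ft_force: [-1.1, -0.5, 5.9]
finger_gap: 0.476
grasp_force: 25.0
```

>>> {"api": "send_rows", "payload": {
  "moves": [
    {"x": 0,"y": 0,"z": 0,"wx": 0,"wy": 0,"wz": 0,"hand": -1},
    {"x": 0,"y": 0,"z": 0,"wx": 0,"wy": 0,"wz": 0,"hand": -1},
    {"x": 0,"y": 0,"z": 0,"wx": 0,"wy": 0,"wz": 0,"hand": -1}
  ]
}}

```text
time: 10.8
tool_pos: [0.6061, 0.1232, 0.0452]
tool_rot: [-180.0, -0.0, -29.1]
ft_force: [-0.7, 0.2, 6.2]
finger_gap: 0.476
grasp_force: 25.0
```

>>> {"api": "send_rows", "payload": {
  "moves": [
    {"x": 0,"y": 0,"z": -1,"wx": 0,"wy": 0,"wz": 0,"hand": -1},
    {"x": 0,"y": 0,"z": -3,"wx": 0,"wy": 0,"wz": 0,"hand": -1},
    {"x": 0,"y": 0,"z": -6,"wx": 0,"wy": 0,"wz": 0,"hand": -1},
    {"x": 0,"y": 0,"z": -10,"wx": 0,"wy": 0,"wz": 0,"hand": -1},
    {"x": 0,"y": 0,"z": -14,"wx": 0,"wy": 0,"wz": 0,"hand": -1},
    {"x": 0,"y": 0,"z": -17,"wx": 0,"wy": 0,"wz": 0,"hand": -1},
    {"x": 0,"y": 0,"z": -18,"wx": 0,"wy": 0,"wz": 0,"hand": -1},
    {"x": 0,"y": 0,"z": -18,"wx": 0,"wy": 0,"wz": 0,"hand": -1}
  ]
}}

```text
time: 11.6
tool_pos: [0.6062, 0.1232, 0.2257]
tool_rot: [-179.9, -0.1, -29.1]
ft_force: [-0.2, -0.2, -4.2]
finger_gap: 0.477
grasp_force: 25.0
```

```bash
python3 - <<'E'
from h import *
import shutil
c,P=near(); shutil.copy('pics/w_last.png','pics/w3.png')
go(.4195,-.249,.23,29.1)
E
```

```text
lid yellow [ 593.6 -159.1   64.4   45.6  -23.3   51. ] 3813
tray yellow [614.1 -24.9 317.3 269.8 -58.2   3.7] 5104
lid red [399.8 209.6  65.   44.7   8.3  51. ] 1976
tray red [ 4.727e+02 -1.000e-01  5.521e+02  1.249e+02 -5.390e+01  4.300e+00] 5440
now [0.6053 0.1231 0.2239] [ 1.7998e+02  3.0000e-02 -2.9120e+01] t 11.65 -> cm [ 1.88 41.55 -0.59] w [ 0.000e+00  1.000e-03 -1.016e+00] gap 0.476
```

View pics/w3.png

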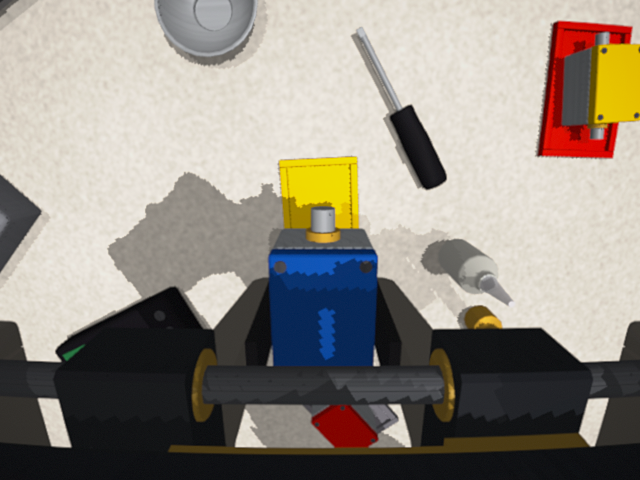

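The blue module is held level. The yellow tray's far corners are at (279,160) and (357,157), and the red tray is at upper right. Now carrying it to the blue tray.

>>> {"api": "send_rows", "payload": {
  "moves": [
    {"x": 0.1,"y": 2,"z": -0.5,"wx": 0,"wy": 0,"wz": -0.05,"hand": -1},
    {"x": 0.3,"y": 6,"z": -0.5,"wx": 0,"wy": 0,"wz": -0.15,"hand": -1},
    {"x": 0.5,"y": 10,"z": -0.5,"wx": 0,"wy": 0,"wz": -0.25,"hand": -1},
    {"x": 0.7,"y": 14.5,"z": -0.5,"wx": 0,"wy": 0,"wz": -0.36,"hand": -1},
    {"x": 0.9,"y": 19,"z": -0.5,"wx": 0,"wy": 0,"wz": -0.47,"hand": -1},
    {"x": 1.1,"y": 23.5,"z": -0.5,"wx": 0,"wy": 0,"wz": -0.58,"hand": -1},
    {"x": 1.3,"y": 28,"z": -0.5,"wx": 0,"wy": 0,"wz": -0.69,"hand": -1},
    {"x": 1.5,"y": 32.5,"z": -0.5,"wx": 0,"wy": 0,"wz": -0.8,"hand": -1},
    {"x": 1.7,"y": 37,"z": -0.5,"wx": 0,"wy": 0,"wz": -0.9,"hand": -1},
    {"x": 1.9,"y": 40.5,"z": -0.5,"wx": 0,"wy": 0,"wz": -0.99,"hand": -1},
    {"x": 1.9,"y": 41.6,"z": -0.5,"wx": 0,"wy": 0,"wz": -1.016,"hand": -1},
    {"x": 1.9,"y": 41.6,"z": -0.5,"wx": 0,"wy": 0,"wz": -1.016,"hand": -1}
  ]
}}

```text
time: 12.85
tool_pos: [0.418, -0.2502, 0.2275]
tool_rot: [-179.8, 0.1, 29.0]
ft_force: [-0.5, 0.7, -3.0]
finger_gap: 0.482
grasp_force: 25.0
```

```bash
cat >> h.py <<'E'
def tri(c,pts,sgn=1):
    q=px(c,pts,.009)[:,:2]*1000; e=q[0]-q[1]; a=np.arctan2(e[1],e[0])-np.pi/2
    print('len',np.linalg.norm(e).round(1),'ang',np.degrees(a).round(1),'centre',((q[0]+q[1])/2-62*np.array([np.cos(a),np.sin(a)])).round(1))
E
python3 - <<'E'
from h import *
tri(dict(np.load('last_wrist.npz')),[(279,160),(357,157)])
cap('wrist','w4.png')
go(.4195,-.249,.046,29.1)
E
```

```text
len 75.1 ang -26.9 centre [603.4 126.2]
now [ 0.4187 -0.2493  0.2277] [-1.7983e+02  9.0000e-02  2.8940e+01] t 12.9 -> cm [ 0.12  0.07 18.17] w [-0.003  0.002 -0.003] gap 0.475
```

View pics/w4.png

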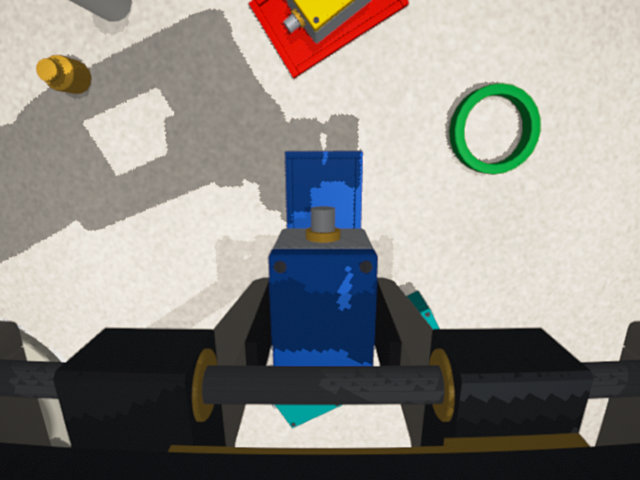

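The blue tray's far corners are at (286,152) and (362,152), squarely ahead of the module. I'll lower it.

>>> {"api": "send_rows", "payload": {
  "moves": [
    {"x": 0.3,"y": 0.1,"z": 3,"wx": 0,"wy": 0,"wz": 0,"hand": -1},
    {"x": 0.3,"y": 0.1,"z": 7,"wx": 0,"wy": 0,"wz": 0,"hand": -1},
    {"x": 0.3,"y": 0.1,"z": 11,"wx": 0,"wy": 0,"wz": 0,"hand": -1},
    {"x": 0.3,"y": 0.1,"z": 14.5,"wx": 0,"wy": 0,"wz": 0,"hand": -1},
    {"x": 0.3,"y": 0.1,"z": 16.5,"wx": 0,"wy": 0,"wz": 0,"hand": -1},
    {"x": 0.3,"y": 0.1,"z": 17.3,"wx": 0,"wy": 0,"wz": 0,"hand": -1},
    {"x": 0.3,"y": 0.1,"z": 17.6,"wx": 0,"wy": 0,"wz": 0,"hand": -1},
    {"x": 0.3,"y": 0.1,"z": 17.8,"wx": 0,"wy": 0,"wz": 0,"hand": -1},
    {"x": 0.3,"y": 0.1,"z": 17.9,"wx": 0,"wy": 0,"wz": 0,"hand": -1},
    {"x": 0.3,"y": 0.1,"z": 17.9,"wx": 0,"wy": 0,"wz": 0,"hand": -1},
    {"x": 0.3,"y": 0.1,"z": 17.9,"wx": 0,"wy": 0,"wz": 0,"hand": -1}
  ]
}}

```text
time: 14.0
tool_pos: [0.4234, -0.2492, 0.0513]
tool_rot: [179.9, -0.0, 29.1]
ft_force: [0.5, 0.0, -2.6]
finger_gap: 0.477
grasp_force: 25.0
```

>>> {"api": "send_rows", "payload": {
  "moves": [
    {"x": -0.1,"y": 0,"z": 0.15,"wx": 0,"wy": 0,"wz": 0,"hand": -1},
    {"x": -0.1,"y": 0,"z": 0.3,"wx": 0,"wy": 0,"wz": 0,"hand": -1},
    {"x": -0.1,"y": 0,"z": 0.4,"wx": 0,"wy": 0,"wz": 0,"hand": -1},
    {"x": -0.1,"y": 0,"z": 0.4,"wx": 0,"wy": 0,"wz": 0,"hand": -1}
  ]
}}

```text
time: 14.4
tool_pos: [0.422, -0.2494, 0.0464]
tool_rot: [-180.0, 0.0, 29.1]
ft_force: [-0.3, -0.5, -2.6]
finger_gap: 0.476
grasp_force: 25.0
```

>>> {"api": "send_rows", "payload": {
  "moves": [
    {"x": 0,"y": 0,"z": 0.1,"wx": 0,"wy": 0,"wz": 0,"hand": -1},
    {"x": 0,"y": 0,"z": 0.2,"wx": 0,"wy": 0,"wz": 0,"hand": -1},
    {"x": 0,"y": 0,"z": 0.2,"wx": 0,"wy": 0,"wz": 0,"hand": -1}
  ]
}}

```text
time: 14.7
tool_pos: [0.4221, -0.2494, 0.0451]
tool_rot: [-180.0, 0.0, 29.1]
ft_force: [-2.5, -0.1, 7.8]
finger_gap: 0.478
grasp_force: 25.0
```

Contact with the floor, so I'll release and rise.

>>> {"api": "send_rows", "payload": {
  "moves": [
    {"x": 0,"y": 0,"z": -0.1,"wx": 0,"wy": 0,"wz": 0,"hand": 0.0},
    {"x": 0,"y": 0,"z": -0.1,"wx": 0,"wy": 0,"wz": 0,"hand": 0.6},
    {"x": 0,"y": 0,"z": -0.1,"wx": 0,"wy": 0,"wz": 0,"hand": 0.6},
    {"x": 0,"y": 0,"z": -0.1,"wx": 0,"wy": 0,"wz": 0,"hand": 0.6},
    {"x": 0,"y": 0,"z": -0.1,"wx": 0,"wy": 0,"wz": 0,"hand": 0.6},
    {"x": 0,"y": 0,"z": -1,"wx": 0,"wy": 0,"wz": 0,"hand": 0.6},
    {"x": 0,"y": 0,"z": -4,"wx": 0,"wy": 0,"wz": 0,"hand": 0.6},
    {"x": 0,"y": 0,"z": -8,"wx": 0,"wy": 0,"wz": 0,"hand": 0.6},
    {"x": 0,"y": 0,"z": -13,"wx": 0,"wy": 0,"wz": 0,"hand": 0.6},
    {"x": 0,"y": 0,"z": -17,"wx": 0,"wy": 0,"wz": 0,"hand": 0.6},
    {"x": 0,"y": 0,"z": -18,"wx": 0,"wy": 0,"wz": 0,"hand": 0.6},
    {"x": 0,"y": 0,"z": -18,"wx": 0,"wy": 0,"wz": 0,"hand": 0.6}
  ]
}}

```text
time: 15.9
tool_pos: [0.4229, -0.2499, 0.2266]
tool_rot: [179.8, -0.1, 29.1]
ft_force: [-0.3, 0.1, 0.1]
finger_gap: 0.802
grasp_force: 0.0
```

```bash
python3 - <<'E'
from h import *
near()
go(.5925,-.1585,.215,-24)
E
```

```text
lid blue [ 419.8 -250.6   64.2   44.    29.4   51.1] 3409
tray blue [ 419.9 -249.4  122.6   75.4   29.     4.7] 5014
lid yellow [ 571.4 -167.    59.9   28.2  -60.1   51. ] 1484
tray yellow [480.1 -47.  264.4  39.9 -53.7   7.9] 313
tray red [ 591.2 -158.1  124.    79.9  -29.5    4. ] 4960
now [ 0.422  -0.2493  0.2248] [ 1.7995e+02 -3.0000e-02  2.9090e+01] t 15.95 -> cm [19.31  0.35  0.99] w [ 0.001 -0.001  0.927] gap 0.803
```

Blue is in place, about 1 mm off centre. Next is the yellow module.

>>> {"api": "send_rows", "payload": {
  "moves": [
    {"x": 2,"y": 0,"z": 0,"wx": 0,"wy": 0,"wz": 0.1,"hand": 0.8},
    {"x": 5,"y": 0.1,"z": 0,"wx": 0,"wy": 0,"wz": 0.24,"hand": 0.8},
    {"x": 8,"y": 0.2,"z": 0,"wx": 0,"wy": 0,"wz": 0.38,"hand": 0.8},
    {"x": 11,"y": 0.2,"z": 0.3,"wx": 0,"wy": 0,"wz": 0.52,"hand": 0.8},
    {"x": 14,"y": 0.3,"z": 0.5,"wx": 0,"wy": 0,"wz": 0.66,"hand": 0.8},
    {"x": 17,"y": 0.3,"z": 0.8,"wx": 0,"wy": 0,"wz": 0.8,"hand": 0.8},
    {"x": 19.3,"y": 0.3,"z": 1,"wx": 0,"wy": 0,"wz": 0.92,"hand": 0.8},
    {"x": 19.3,"y": 0.3,"z": 1,"wx": 0,"wy": 0,"wz": 0.927,"hand": 0.8},
    {"x": 19.3,"y": 0.3,"z": 1,"wx": 0,"wy": 0,"wz": 0.927,"hand": 0.8}
  ]
}}

```text
time: 16.85
tool_pos: [0.5909, -0.1578, 0.2123]
tool_rot: [179.9, 0.2, -23.8]
ft_force: [-0.2, -0.9, -0.0]
finger_gap: 0.898
grasp_force: 0.0
```

```bash
python3 - <<'E'
from h import *
near()
go(.592,-.1585,.043,-23.5)
E
```

```text
tray blue [ 516.9 -146.3  396.6   74.8   56.6    6.8] 1624
lid yellow [ 593.1 -159.7   63.6   43.9  -23.8   51.1] 3718
tray yellow [508.5   7.3 352.1 274.9  78.    3.6] 5235
tray red [ 617.  -109.   195.7  126.1   62.3    6. ] 5485
now [ 0.5907 -0.1582  0.2128] [179.95   0.19 -23.86] t 16.9 -> cm [ 0.19 -0.04 16.98] w [ 0.001  0.003 -0.006] gap 0.898
```

>>> {"api": "send_rows", "payload": {
  "moves": [
    {"x": 0.2,"y": 0,"z": 4,"wx": 0,"wy": 0,"wz": 0,"hand": 0.8},
    {"x": 0.2,"y": 0,"z": 8,"wx": 0,"wy": 0,"wz": 0,"hand": 0.8},
    {"x": 0.2,"y": 0,"z": 12,"wx": 0,"wy": 0,"wz": 0,"hand": 0.8},
    {"x": 0.2,"y": 0,"z": 15,"wx": 0,"wy": 0,"wz": 0,"hand": 0.8},
    {"x": 0.2,"y": 0,"z": 16.8,"wx": 0,"wy": 0,"wz": 0,"hand": 0.8},
    {"x": 0.2,"y": 0,"z": 16.8,"wx": 0,"wy": 0,"wz": 0,"hand": 0.8},
    {"x": 0.2,"y": 0,"z": 16.8,"wx": 0,"wy": 0,"wz": 0,"hand": -1},
    {"x": 0.2,"y": 0,"z": 16.8,"wx": 0,"wy": 0,"wz": 0,"hand": -1},
    {"x": 0.2,"y": 0,"z": 16.8,"wx": 0,"wy": 0,"wz": 0,"hand": -1},
    {"x": 0.2,"y": 0,"z": 16.8,"wx": 0,"wy": 0,"wz": 0,"hand": -1},
    {"x": 0.2,"y": 0,"z": 16.8,"wx": 0,"wy": 0,"wz": 0,"hand": -1},
    {"x": 0.2,"y": 0,"z": 16.8,"wx": 0,"wy": 0,"wz": 0,"hand": -1}
  ]
}}

```text
time: 18.1
tool_pos: [0.5944, -0.1591, 0.0472]
tool_rot: [-180.0, -0.0, -24.0]
ft_force: [-1.8, -0.4, 4.6]
finger_gap: 0.48
grasp_force: 25.0
```

>>> {"api": "send_rows", "payload": {
  "moves": [
    {"x": 0,"y": 0,"z": 0,"wx": 0,"wy": 0,"wz": 0,"hand": -1},
    {"x": 0,"y": 0,"z": 0,"wx": 0,"wy": 0,"wz": 0,"hand": -1}
  ]
}}

```text
time: 18.3
tool_pos: [0.5944, -0.1591, 0.0472]
tool_rot: [-180.0, -0.0, -24.0]
ft_force: [-1.9, 0.1, 5.9]
finger_gap: 0.476
grasp_force: 25.0
```

>>> {"api": "send_rows", "payload": {
  "moves": [
    {"x": 0,"y": 0,"z": -1,"wx": 0,"wy": 0,"wz": 0,"hand": -1},
    {"x": 0,"y": 0,"z": -3,"wx": 0,"wy": 0,"wz": 0,"hand": -1},
    {"x": 0,"y": 0,"z": -6,"wx": 0,"wy": 0,"wz": 0,"hand": -1},
    {"x": 0,"y": 0,"z": -10,"wx": 0,"wy": 0,"wz": 0,"hand": -1},
    {"x": 0,"y": 0,"z": -14,"wx": 0,"wy": 0,"wz": 0,"hand": -1},
    {"x": 0,"y": 0,"z": -17,"wx": 0,"wy": 0,"wz": 0,"hand": -1},
    {"x": 0,"y": 0,"z": -18,"wx": 0,"wy": 0,"wz": 0,"hand": -1},
    {"x": 0,"y": 0,"z": -18,"wx": 0,"wy": 0,"wz": 0,"hand": -1}
  ]
}}

```text
time: 19.1
tool_pos: [0.5945, -0.1591, 0.2278]
tool_rot: [-180.0, -0.1, -24.0]
ft_force: [-1.4, -0.5, -3.5]
finger_gap: 0.478
grasp_force: 25.0
```

```bash
python3 - <<'E'
from h import *
cap('wrist','w5.png')
go(.6046,.126,.228,-27)
E
```

```text
now [ 0.5937 -0.1589  0.226 ] [ 1.800e+02  2.000e-02 -2.401e+01] t 19.15 -> cm [-10.6  -26.47  -0.19] w [0.    0.    0.052] gap 0.478
```

View pics/w5.png

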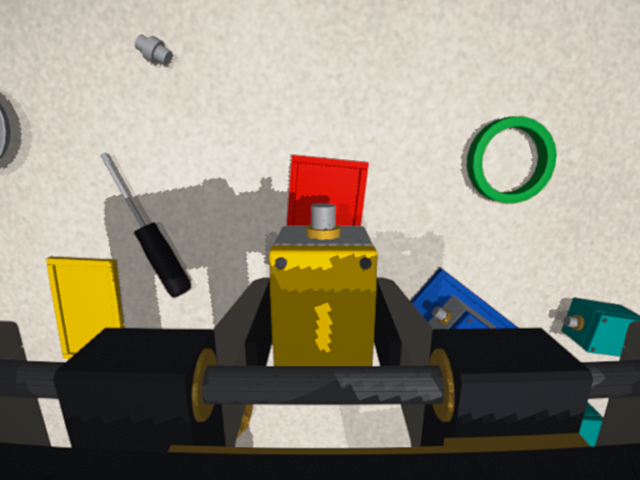

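The yellow module is held level. The red tray's far corners are at (291,155) and (367,163), and the empty yellow tray is at left (48–122, 257–357).

>>> {"api": "send_rows", "payload": {
  "moves": [
    {"x": -0.7,"y": -1.8,"z": 0,"wx": 0,"wy": 0,"wz": 0.01,"hand": -1},
    {"x": -2.2,"y": -5.5,"z": 0,"wx": 0,"wy": 0,"wz": 0.02,"hand": -1},
    {"x": -3.7,"y": -9.3,"z": 0,"wx": 0,"wy": 0,"wz": 0.03,"hand": -1},
    {"x": -5.3,"y": -13.2,"z": 0,"wx": 0,"wy": 0,"wz": 0.04,"hand": -1},
    {"x": -6.9,"y": -17.2,"z": 0,"wx": 0,"wy": 0,"wz": 0.05,"hand": -1},
    {"x": -8.4,"y": -21,"z": 0,"wx": 0,"wy": 0,"wz": 0.052,"hand": -1},
    {"x": -9.8,"y": -24.5,"z": 0,"wx": 0,"wy": 0,"wz": 0.052,"hand": -1},
    {"x": -10.5,"y": -26.3,"z": 0,"wx": 0,"wy": 0,"wz": 0.052,"hand": -1},
    {"x": -10.6,"y": -26.5,"z": 0,"wx": 0,"wy": 0,"wz": 0.052,"hand": -1},
    {"x": -10.6,"y": -26.5,"z": 0,"wx": 0,"wy": 0,"wz": 0.052,"hand": -1}
  ]
}}

```text
time: 20.15
tool_pos: [0.604, 0.1262, 0.2245]
tool_rot: [179.9, 0.1, -26.9]
ft_force: [0.3, -0.2, -2.9]
finger_gap: 0.475
grasp_force: 25.0
```

```bash
python3 - <<'E'
from h import *
tri(dict(np.load('last_wrist.npz')),[(291,155),(367,163)])
go(.6046,.126,.05,-27)
E
```

```text
len 74.0 ang -29.8 centre [ 590.4 -158.3]
now [0.604  0.1262 0.2245] [ 1.7986e+02  1.4000e-01 -2.6930e+01] t 20.15 -> cm [ 0.1  -0.05 17.45] w [0.002 0.002 0.001] gap 0.475
```

>>> {"api": "send_rows", "payload": {
  "moves": [
    {"x": 0,"y": 0,"z": 3,"wx": 0,"wy": 0,"wz": 0,"hand": -1},
    {"x": 0,"y": 0,"z": 7,"wx": 0,"wy": 0,"wz": 0,"hand": -1},
    {"x": 0,"y": 0,"z": 11,"wx": 0,"wy": 0,"wz": 0,"hand": -1},
    {"x": 0,"y": 0,"z": 14.5,"wx": 0,"wy": 0,"wz": 0,"hand": -1},
    {"x": 0,"y": 0,"z": 16.2,"wx": 0,"wy": 0,"wz": 0,"hand": -1},
    {"x": 0,"y": 0,"z": 17,"wx": 0,"wy": 0,"wz": 0,"hand": -1},
    {"x": 0,"y": 0,"z": 17.3,"wx": 0,"wy": 0,"wz": 0,"hand": -1},
    {"x": 0,"y": 0,"z": 17.4,"wx": 0,"wy": 0,"wz": 0,"hand": -1},
    {"x": 0,"y": 0,"z": 17.4,"wx": 0,"wy": 0,"wz": 0,"hand": -1},
    {"x": 0,"y": 0,"z": 17.4,"wx": 0,"wy": 0,"wz": 0,"hand": -1}
  ]
}}

```text
time: 21.15
tool_pos: [0.6058, 0.1263, 0.0537]
tool_rot: [-179.9, -0.1, -27.0]
ft_force: [-0.4, 0.1, -2.8]
finger_gap: 0.48
grasp_force: 25.0
```

>>> {"api": "send_rows", "payload": {
  "moves": [
    {"x": -0.1,"y": 0,"z": 0.2,"wx": 0,"wy": 0,"wz": 0,"hand": -1},
    {"x": -0.1,"y": 0,"z": 0.4,"wx": 0,"wy": 0,"wz": 0,"hand": -1},
    {"x": -0.1,"y": 0,"z": 0.5,"wx": 0,"wy": 0,"wz": 0,"hand": -1},
    {"x": -0.1,"y": 0,"z": 0.6,"wx": 0,"wy": 0,"wz": 0,"hand": -1},
    {"x": -0.1,"y": 0,"z": 0.6,"wx": 0,"wy": 0,"wz": 0,"hand": -1}
  ]
}}

```text
time: 21.65
tool_pos: [0.6041, 0.1267, 0.0472]
tool_rot: [180.0, 0.0, -27.0]
ft_force: [-4.3, -0.6, 5.7]
finger_gap: 0.477
grasp_force: 25.0
```

In contact, so I'll release.

>>> {"api": "send_rows", "payload": {
  "moves": [
    {"x": 0,"y": 0,"z": -0.1,"wx": 0,"wy": 0,"wz": 0,"hand": 0.0},
    {"x": 0,"y": 0,"z": -0.1,"wx": 0,"wy": 0,"wz": 0,"hand": 0.6},
    {"x": 0,"y": 0,"z": -0.1,"wx": 0,"wy": 0,"wz": 0,"hand": 0.6},
    {"x": 0,"y": 0,"z": -0.1,"wx": 0,"wy": 0,"wz": 0,"hand": 0.6},
    {"x": 0,"y": 0,"z": -0.1,"wx": 0,"wy": 0,"wz": 0,"hand": 0.6},
    {"x": 0,"y": 0,"z": -1,"wx": 0,"wy": 0,"wz": 0,"hand": 0.6},
    {"x": 0,"y": 0,"z": -4,"wx": 0,"wy": 0,"wz": 0,"hand": 0.6},
    {"x": 0,"y": 0,"z": -8,"wx": 0,"wy": 0,"wz": 0,"hand": 0.6},
    {"x": 0,"y": 0,"z": -13,"wx": 0,"wy": 0,"wz": 0,"hand": 0.6},
    {"x": 0,"y": 0,"z": -17,"wx": 0,"wy": 0,"wz": 0,"hand": 0.6},
    {"x": 0,"y": 0,"z": -18,"wx": 0,"wy": 0,"wz": 0,"hand": 0.6},
    {"x": 0,"y": 0,"z": -18,"wx": 0,"wy": 0,"wz": 0,"hand": 0.6}
  ]
}}

```text
time: 22.85
tool_pos: [0.6053, 0.1269, 0.2291]
tool_rot: [-179.8, -0.2, -27.0]
ft_force: [0.4, -0.2, 0.3]
finger_gap: 0.804
grasp_force: 0.0
```

```bash
python3 - <<'E'
from h import *
near()
go(.3995,.2107,.215,9)
E
```

```text
lid yellow [602.6 126.3  64.1  44.  -26.7  51.1] 3351
tray yellow [573.1 112.6 357.  168.8  58.    5.3] 5313
lid red [400.  209.7  65.3  44.6   9.7  51. ] 1970
tray red [541.9  13.5 502.2 309.  -73.    3.6] 10140
now [0.6042 0.1267 0.227 ] [-1.7996e+02 -4.0000e-02 -2.7000e+01] t 22.9 -> cm [-22.05   1.81   1.18] w [-0.    -0.001 -0.628] gap 0.799
```

Yellow is placed within 1 mm. Last is the red module from grey.

>>> {"api": "send_rows", "payload": {
  "moves": [
    {"x": -3,"y": 0.2,"z": 0,"wx": 0,"wy": 0,"wz": -0.09,"hand": 0.8},
    {"x": -7,"y": 0.5,"z": 0,"wx": 0,"wy": 0,"wz": -0.2,"hand": 0.8},
    {"x": -11,"y": 0.9,"z": 0,"wx": 0,"wy": 0,"wz": -0.32,"hand": 0.8},
    {"x": -15,"y": 1.3,"z": 0.5,"wx": 0,"wy": 0,"wz": -0.44,"hand": 0.8},
    {"x": -19,"y": 1.6,"z": 0.8,"wx": 0,"wy": 0,"wz": -0.55,"hand": 0.8},
    {"x": -22,"y": 1.8,"z": 1.2,"wx": 0,"wy": 0,"wz": -0.628,"hand": 0.8},
    {"x": -22,"y": 1.8,"z": 1.2,"wx": 0,"wy": 0,"wz": -0.628,"hand": 0.8},
    {"x": -22,"y": 1.8,"z": 1.2,"wx": 0,"wy": 0,"wz": -0.628,"hand": 0.8}
  ]
}}

```text
time: 23.7
tool_pos: [0.3992, 0.2103, 0.2134]
tool_rot: [179.9, 0.1, 9.0]
ft_force: [0.5, -0.3, -0.0]
finger_gap: 0.903
grasp_force: 0.0
```

```bash
python3 - <<'E'
from h import *
near()
go(.3995,.2107,.043,9.2)
E
```

```text
lid yellow [590.7 132.3  44.1  39.4  62.9  51. ] 1883
tray yellow [566.  183.2 387.2 185.4  68.5   4.7] 4477
lid red [399.6 210.7  63.4  44.    9.   51.2] 3665
now [0.4001 0.2103 0.2137] [1.7996e+02 6.0000e-02 8.9500e+00] t 23.75 -> cm [-0.03 -0.06 17.07] w [ 0.001  0.001 -0.004] gap 0.901
```

>>> {"api": "send_rows", "payload": {
  "moves": [
    {"x": 0,"y": 0,"z": 4,"wx": 0,"wy": 0,"wz": 0,"hand": 0.8},
    {"x": 0,"y": 0,"z": 8,"wx": 0,"wy": 0,"wz": 0,"hand": 0.8},
    {"x": 0,"y": 0,"z": 12,"wx": 0,"wy": 0,"wz": 0,"hand": 0.8},
    {"x": 0,"y": 0,"z": 15,"wx": 0,"wy": 0,"wz": 0,"hand": 0.8},
    {"x": 0,"y": 0,"z": 16.9,"wx": 0,"wy": 0,"wz": 0,"hand": 0.8},
    {"x": 0,"y": 0,"z": 16.9,"wx": 0,"wy": 0,"wz": 0,"hand": 0.8},
    {"x": 0,"y": 0,"z": 16.9,"wx": 0,"wy": 0,"wz": 0,"hand": -1},
    {"x": 0,"y": 0,"z": 16.9,"wx": 0,"wy": 0,"wz": 0,"hand": -1},
    {"x": 0,"y": 0,"z": 16.9,"wx": 0,"wy": 0,"wz": 0,"hand": -1},
    {"x": 0,"y": 0,"z": 16.9,"wx": 0,"wy": 0,"wz": 0,"hand": -1},
    {"x": 0,"y": 0,"z": 16.9,"wx": 0,"wy": 0,"wz": 0,"hand": -1},
    {"x": 0,"y": 0,"z": 16.9,"wx": 0,"wy": 0,"wz": 0,"hand": -1}
  ]
}}

```text
time: 24.95
tool_pos: [0.4004, 0.2108, 0.0462]
tool_rot: [-180.0, -0.1, 9.0]
ft_force: [-1.1, -0.0, 7.3]
finger_gap: 0.477
grasp_force: 25.0
```

>>> {"api": "send_rows", "payload": {
  "moves": [
    {"x": 0,"y": 0,"z": 0,"wx": 0,"wy": 0,"wz": 0,"hand": -1},
    {"x": 0,"y": 0,"z": 0,"wx": 0,"wy": 0,"wz": 0,"hand": -1}
  ]
}}

```text
time: 25.15
tool_pos: [0.4004, 0.2108, 0.0462]
tool_rot: [-180.0, -0.1, 9.0]
ft_force: [-0.9, -0.2, 6.6]
finger_gap: 0.48
grasp_force: 25.0
```

>>> {"api": "send_rows", "payload": {
  "moves": [
    {"x": 0,"y": 0,"z": -1,"wx": 0,"wy": 0,"wz": 0,"hand": -1},
    {"x": 0,"y": 0,"z": -3,"wx": 0,"wy": 0,"wz": 0,"hand": -1},
    {"x": 0,"y": 0,"z": -6,"wx": 0,"wy": 0,"wz": 0,"hand": -1},
    {"x": 0,"y": 0,"z": -10,"wx": 0,"wy": 0,"wz": 0,"hand": -1},
    {"x": 0,"y": 0,"z": -14,"wx": 0,"wy": 0,"wz": 0,"hand": -1},
    {"x": 0,"y": 0,"z": -18,"wx": 0,"wy": 0,"wz": 0,"hand": -1},
    {"x": 0,"y": 0,"z": -20,"wx": 0,"wy": 0,"wz": 0,"hand": -1},
    {"x": 0,"y": 0,"z": -20,"wx": 0,"wy": 0,"wz": 0,"hand": -1}
  ]
}}

```text
time: 25.95
tool_pos: [0.4012, 0.2111, 0.2487]
tool_rot: [-179.9, -0.3, 9.0]
ft_force: [0.4, -0.4, -3.2]
finger_gap: 0.474
grasp_force: 25.0
```

```bash
python3 - <<'E'
from h import *
go(.5915,-.1587,.245,-29.5)
E
```

```text
now [0.4012 0.2111 0.2487] [-179.9    -0.31    8.99] t 25.95 -> cm [13.02 39.5   0.37] w [-0.003 -0.005  0.672] gap 0.474
```

>>> {"api": "send_rows", "payload": {
  "moves": [
    {"x": 0.6,"y": 1.8,"z": 0,"wx": 0,"wy": 0,"wz": 0.03,"hand": -1},
    {"x": 1.8,"y": 5.5,"z": 0,"wx": 0,"wy": 0,"wz": 0.09,"hand": -1},
    {"x": 3.1,"y": 9.5,"z": 0,"wx": 0,"wy": 0,"wz": 0.16,"hand": -1},
    {"x": 4.5,"y": 13.7,"z": 0,"wx": 0,"wy": 0,"wz": 0.23,"hand": -1},
    {"x": 5.9,"y": 18,"z": 0,"wx": 0,"wy": 0,"wz": 0.3,"hand": -1},
    {"x": 7.3,"y": 22.3,"z": 0,"wx": 0,"wy": 0,"wz": 0.38,"hand": -1},
    {"x": 8.7,"y": 26.5,"z": 0,"wx": 0,"wy": 0,"wz": 0.45,"hand": -1},
    {"x": 10.1,"y": 30.7,"z": 0,"wx": 0,"wy": 0,"wz": 0.52,"hand": -1},
    {"x": 11.5,"y": 34.9,"z": 0,"wx": 0,"wy": 0,"wz": 0.59,"hand": -1},
    {"x": 12.6,"y": 38.3,"z": 0,"wx": 0,"wy": 0,"wz": 0.65,"hand": -1},
    {"x": 13,"y": 39.5,"z": 0,"wx": 0,"wy": 0,"wz": 0.672,"hand": -1},
    {"x": 13,"y": 39.5,"z": 0,"wx": 0,"wy": 0,"wz": 0.672,"hand": -1}
  ]
}}

```text
time: 27.15
tool_pos: [0.5895, -0.1605, 0.2435]
tool_rot: [180.0, 0.2, -29.6]
ft_force: [-0.6, 0.6, -3.7]
finger_gap: 0.476
grasp_force: 25.0
```

```bash
python3 - <<'E'
from h import *
cap('wrist','w6.png')
go(.5915,-.1587,.05,-29.5)
E
```

```text
now [ 0.5891 -0.1592  0.2438] [179.97   0.18 -29.54] t 27.2 -> cm [ 0.25 -0.17 19.38] w [ 0.     0.003 -0.001] gap 0.474
```

View pics/w6.png

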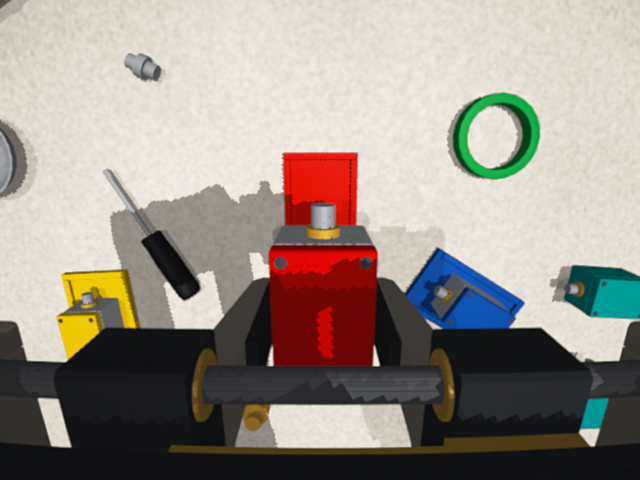

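The red tray's far corners are at (284,153) and (357,153), in line with the module. I'll lower it.

>>> {"api": "send_rows", "payload": {
  "moves": [
    {"x": 0.1,"y": -0.2,"z": 3,"wx": 0,"wy": 0,"wz": 0,"hand": -1},
    {"x": 0.1,"y": -0.2,"z": 7,"wx": 0,"wy": 0,"wz": 0,"hand": -1},
    {"x": 0.1,"y": -0.2,"z": 11,"wx": 0,"wy": 0,"wz": 0,"hand": -1},
    {"x": 0.1,"y": -0.2,"z": 14.5,"wx": 0,"wy": 0,"wz": 0,"hand": -1},
    {"x": 0.1,"y": -0.2,"z": 17,"wx": 0,"wy": 0,"wz": 0,"hand": -1},
    {"x": 0.1,"y": -0.2,"z": 18.5,"wx": 0,"wy": 0,"wz": 0,"hand": -1},
    {"x": 0.1,"y": -0.2,"z": 19.1,"wx": 0,"wy": 0,"wz": 0,"hand": -1},
    {"x": 0.1,"y": -0.2,"z": 19.4,"wx": 0,"wy": 0,"wz": 0,"hand": -1},
    {"x": 0.1,"y": -0.2,"z": 19.4,"wx": 0,"wy": 0,"wz": 0,"hand": -1},
    {"x": 0.1,"y": -0.2,"z": 19.4,"wx": 0,"wy": 0,"wz": 0,"hand": -1}
  ]
}}

```text
time: 28.2
tool_pos: [0.5927, -0.1582, 0.0528]
tool_rot: [-180.0, -0.1, -29.5]
ft_force: [-0.9, 0.5, -2.1]
finger_gap: 0.482
grasp_force: 25.0
```

>>> {"api": "send_rows", "payload": {
  "moves": [
    {"x": -0.1,"y": 0,"z": 0.2,"wx": 0,"wy": 0,"wz": 0,"hand": -1},
    {"x": -0.1,"y": 0,"z": 0.4,"wx": 0,"wy": 0,"wz": 0,"hand": -1},
    {"x": -0.1,"y": 0,"z": 0.5,"wx": 0,"wy": 0,"wz": 0,"hand": -1},
    {"x": -0.1,"y": 0,"z": 0.6,"wx": 0,"wy": 0,"wz": 0,"hand": -1},
    {"x": -0.1,"y": 0,"z": 0.6,"wx": 0,"wy": 0,"wz": 0,"hand": -1}
  ]
}}

```text
time: 28.7
tool_pos: [0.5911, -0.1576, 0.0463]
tool_rot: [180.0, 0.0, -29.5]
ft_force: [-2.6, 1.1, 5.6]
finger_gap: 0.477
grasp_force: 25.0
```

>>> {"api": "send_rows", "payload": {
  "moves": [
    {"x": 0,"y": 0,"z": -0.1,"wx": 0,"wy": 0,"wz": 0,"hand": 0.0},
    {"x": 0,"y": 0,"z": -0.1,"wx": 0,"wy": 0,"wz": 0,"hand": 0.6},
    {"x": 0,"y": 0,"z": -0.1,"wx": 0,"wy": 0,"wz": 0,"hand": 0.6},
    {"x": 0,"y": 0,"z": -0.1,"wx": 0,"wy": 0,"wz": 0,"hand": 0.6},
    {"x": 0,"y": 0,"z": -0.1,"wx": 0,"wy": 0,"wz": 0,"hand": 0.6},
    {"x": 0,"y": 0,"z": -1,"wx": 0,"wy": 0,"wz": 0,"hand": 0.6},
    {"x": 0,"y": 0,"z": -4,"wx": 0,"wy": 0,"wz": 0,"hand": 0.6},
    {"x": 0,"y": 0,"z": -8,"wx": 0,"wy": 0,"wz": 0,"hand": 0.6},
    {"x": 0,"y": 0,"z": -13,"wx": 0,"wy": 0,"wz": 0,"hand": 0.6},
    {"x": 0,"y": 0,"z": -17,"wx": 0,"wy": 0,"wz": 0,"hand": 0.6},
    {"x": 0,"y": 0,"z": -18,"wx": 0,"wy": 0,"wz": 0,"hand": 0.6},
    {"x": 0,"y": 0,"z": -18,"wx": 0,"wy": 0,"wz": 0,"hand": 0.6}
  ]
}}

```text
time: 29.9
tool_pos: [0.5921, -0.1578, 0.2281]
tool_rot: [-179.9, -0.2, -29.5]
ft_force: [0.0, -0.6, -1.4]
finger_gap: 0.801
grasp_force: 0.0
```

```bash
python3 - <<'E'
from h import *
near(); print(telemetry.sense()['ft_force']); cap('scene','s_end.png')
E
```

```text
lid blue [ 424.9 -255.2   61.9   33.6   28.4   51. ] 1312
tray blue [ 519.1 -154.2  410.8   69.2   54.7    4.4] 2138
lid yellow [629.7 110.9  43.6   7.6  55.7  49.2] 255
tray yellow [437.3 -61.5 587.9 222.7  59.    4.2] 2492
lid red [ 590.  -158.3   64.2   44.1  -29.5   51.2] 3365
tray red [ 590.7 -160.1  123.7   77.2  -29.5    4.7] 5144
[-1.31958722  0.44223629 -0.11050008]
```

View pics/s_end.png

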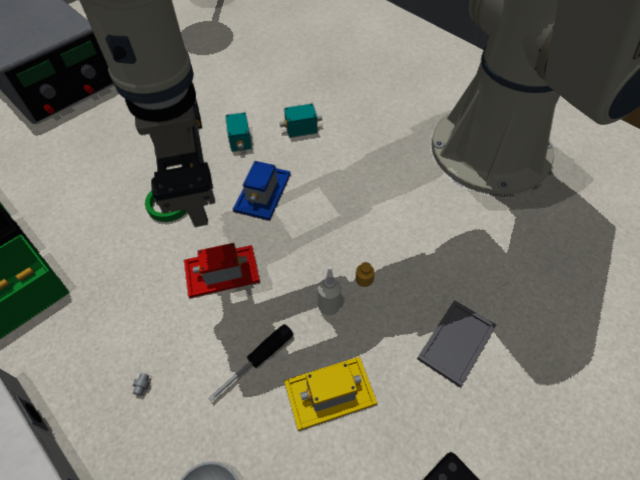

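The scene view shows red at (220,262), blue at (262,185) and yellow at (331,385), each in the tray of its own colour. The grey tray is empty and the bystanders haven't moved.

```bash
python3 -c "
from workcell import ticket
print(ticket.job_done())"
```

```text
the job is handed in; nothing more can be done
None
```

I've handed the job in: all three modules are flat in the trays of their own colours, each centred to about 2 mm by my measurements. The red one went by way of the grey tray, and the bottle, weight and screwdriver look unmoved. The verdict was not shown to me.

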